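# Put the photometer accessories away in their holders

### The job

Put the bench things away in the holders that match them: the white bottle standing upright in the round nest, the small square carton standing upright in the square nest, and the timer lying face up, centred in the well of the two-post caddy, down on its floor. Once the timer is in, lay the marker pen centred across the caddy's two notched posts, so that it bridges over the timer. Let go of everything, and do not shift the glass beaker or the small glass cell that stand among them.

Things in the scene. Friction and masses are not known exactly. Their poses are not given: they have to be found in the camera images.
- white_bottle: white plastic reagent bottle with a dark blue-grey screw cap, standing upright in the working area (a like bottle in the row at the very back is not meant): round, 56 mm across up to 80 mm height, shoulder above that, cap 35 mm across, 102 mm tall in all, 0.1 to 0.21 kg. Origin: centre of its underside, z up.
- small_carton: small brown and white cardboard carton standing upright, 46 x 46 mm in plan and 75 mm tall, 0.035 to 0.07 kg. Origin: centre of its underside; x and y square to its sides, z up.
- bench_timer: white bench timer with a red and a black button, lying face up: 52 mm along its x, 66 mm along its y, case 20 mm high (24 mm with the buttons), 0.055 to 0.11 kg. Origin: centre of its underside, z up.
- marker_mid (a point): middle of the red and white marker pen, a point on the pen's axis; the pen is 135 mm long along this point's y axis and 16 to 17 mm thick, lies on the bench at first (axis 8 mm above it) and can roll. 20 g.
- round_nest: fixed grey round nest for the bottle: a flat foot 92 mm across and a round rim 72 mm inside, 84 mm outside, 14 mm high above the bench; inner floor 4 mm above the bench. Origin: centre of its underside (on the bench), z up.
- square_nest: fixed grey square nest for the carton: foot 82 x 82 mm, square rim 62 mm inside, 74 mm outside, 14 mm high above the bench; inner floor 4 mm above the bench. Origin: centre of its underside (on the bench); x and y square to its sides, z up.
- caddy: fixed grey caddy, 124 (x) x 82 mm (y); origin: centre of underside, on the bench. Floor 4 mm up. Posts at x = +-50 mm, 56 mm wide, 82 mm apart: between them the timer well (its 66 mm side along x); lips 7 mm up at y = +-36 to 40 mm. Each post has a 90 degree V notch along x: bottom at y = 0, 37 mm up, peaks 51 mm up, 28 mm apart. The marker lies in both, along x, axis 48 mm up.
- beaker: clear glass beaker, 56 mm across and 68 mm tall, standing among the things (not those at the back); not to be moved. Origin: centre of its underside.
- glass_cell: small clear glass cell lying on the bench, 45 mm along its x, 12 mm wide, 13 mm high; not to be moved. Origin: centre of its underside.
Not all that is in view belongs to the job. Leave any green or purple look-alike of the small_carton alone.

How it is judged (in metres and radians):
On the way, in this order (a step that is already met when the one before it is completed fails the run):
1. the timer lies face up on the floor of the caddy's well (horizontal distance between bench_timer and caddy below 0.016 m and z of bench_timer in the frame of caddy below 0.0085 m and angle between bench_timer's own z axis and vertical below 0.12 rad and linear speed of bench_timer below 0.02 m/s), for 0.2 s.
2. the marker lies in both notches of the caddy, over the timer (all of step 1 and horizontal distance between marker_mid and caddy below 0.02 m and z of marker_mid in the frame of caddy between 0.042 and 0.056 m and angle between the y axis of marker_mid and the x axis of caddy, either way round below 0.2 rad), for 0.2 s.
At the end, for the whole second after the job is handed in: Bottle upright on the floor of the round nest (13 mm off centre at most), carton upright in the square nest (14 mm), timer flat, face up on the caddy floor (16 mm), marker in both notches along the caddy (middle within 20 mm, 0.2 rad); all at rest (all of step 2 and horizontal distance between white_bottle and round_nest below 0.013 m and z of white_bottle in the frame of round_nest below 0.0085 m and angle between each of white_bottle, small_carton's own z axis and vertical below 0.12 rad and linear speed of each of white_bottle, small_carton, beaker below 0.02 m/s and horizontal distance between small_carton and square_nest below 0.014 m and z of small_carton in the frame of square_nest below 0.0085 m); the robot touches nothing.
It fails at once if the beaker is shifted by more than 30 mm or tipped (distance of beaker from where it was at the start of the episode above 0.03 m or angle between beaker's own z axis and vertical above 0.4 rad).
It fails at once if the glass cell is shifted by more than 30 mm (distance of glass_cell from where it was at the start of the episode above 0.03 m).
It also fails if it takes over 96 s, if anything falls off the work surface, if the arm or the gripper's body presses on something with over 40 N, if the wrist force passes 120 N, or if a joint passes its speed limit or range.

### The arm

A 6-joint arm with a two-finger parallel gripper is mounted at the origin on a cart in front of the work surface, level with it; the furniture and walls round the work are solid. World frame = base frame: x ahead of the robot, y to its left, z up, the work surface at z = 0. Lengths are in m, angles in degrees, forces in N, time in s.
With the tool pointing down it reaches from about 0.25 to 0.725 m from the base axis. Payload 9.7 kg.
Tool frame: the origin (TCP) lies between the finger pads; the fingertips stand 19 mm ahead of it and the grasp point (between the pads) is the TCP; z points along the fingers, y is the line along which they close (so a half turn about z gives the same grasp; the last joint's range is limited). The gripper opens to 85 mm and grips with 20 to 120 N. Pads are 22 mm wide; open, the fingers measure 114 mm over their backs; the gripper's body (76 mm by 85 mm) begins 54 mm behind the grasp point. The pads swing forward as they close: fully open they stand 13 mm farther back than shut.
Start: joints at [-66.234, 4.979, 10.078, 95.1, 0, 90], TCP at [0.222, -0.503, 0.229] pointing down, gripper open.
Joint ranges: [-179.16, 179.16], [-48.56, 103.87], [-65.8, 70.77], [-126.05, 130.52], [-82.76, 87.17], [-180, 180]. Speed limits (degrees/s): [127.2, 127.2, 147.25, 180, 180, 180].

### API

Orientations are given as [roll, pitch, yaw] about the fixed x, y, z axes, in that order (R = Rz(yaw) Ry(pitch) Rx(roll)).
In Python, from workcell import telemetry, camera, calibration, workorder gives the robot as it stands.
- The arm moves only by the tool play_rows, never from a script. Its argument "increments" is a list of rows, each a list of 3 entries, a list of its own where there are three numbers: the shift along the tool's x, y, z in mm, then the turn, a rotation vector about the tool's x, y, z in degrees, then the closure, from 0 (fully open) to 1 (shut). In form: [[[x, y, z], [ax, ay, az], jaw], ...]. A call has 1 to 20 rows; each row is the pose to reach, as a shift and turn from the pose commanded when the call began, along the tool's axes at that moment; what a row does not reach only later rows make up. A row lasts 1/10 s, in which the tool goes at most 50 mm and 8.59 degrees, less where a joint would pass 70% of its speed; a pose out of reach is approached as far as the arm can. A call with a gripper value outside its range is refused whole. The fingers move at their own pace and stop on an object; "grip_force" is the grip in N (left out, the last holds). Time passes only in rows, so rows that repeat a pose let the fingers close. It gives the time, the measured TCP pose, the force, the opening and the grip force at its end, in the units of the state.
- telemetry.get_obs(): the state, without advancing time (a new reading comes with each control period).
- camera(name): name is "side" or "top"; returns (picture, depth): 420x560x3 uint8, red, green, blue; 420x560 float32, m along the optical axis (not along the pixel's ray), 0 where there is no reading.
- calibration(name): a dict with "vertical_fov" (degrees; the focal length in pixels is half the picture's height over the tangent of half this angle, whatever the lens; pixels are square), "cx", "cy" (the principal point, pixels), "k1" (the pictures are not rectified: a ray, as slopes to the right and down, at radius r is drawn at 1 + k1 r^2 times it, then the intrinsics apply), "rvec" (rotation vector, rad) and "tvec" (3), from world to camera coordinates, as OpenCV has them. Camera axes: x right, y down, z forward; pixel columns grow to the right and rows downward; lengths in m; the calibration is good to about 2 mm. A picture is of the moment at which its call begins. calibration takes no time and is no camera call.
- workorder.job_done(): hands the job in; it is judged then, once.
The state is a dict: "time": time; "q": joint angles; "qd": joint speeds; "joint_efforts": joint torques, N m; "ee_pos": TCP position; "tcp_rot": TCP orientation; "wrist_force": force on the tool from outside, world axes, zero at the start; "torque": the same for the moment, N m; "opening": finger opening in m; "grasp_force": force on a finger pad.
Only numpy, scipy, OpenCV 4.12 (cv2) and the standard library are available. Lean on these libraries where they do the work, as an engineer would, in place of code of your own. Each camera call takes 0.05 s, during which the arm holds its last target. There are 200 camera calls.

## Working session

There is one attempt and no reset: what is moved stays moved. The work goes in short steps, Python scripts to look and compute and a tool call to move; the robot and the scene stay as the last step left them, time stands still between calls to the robot, and variables do not carry over. Pictures are saved under pics/ and viewed, at most 14 in all, crops included, and the job is handed in when it is done.

Besides the shell and the picture viewer there is one more tool, called after "Call:" by a JSON object that holds its "fn" and its "kwargs". play_rows: Moves the arm, as the interface text tells. Its arguments: {"type":"object","properties":{"increments":{"type":"array"},"grip_force":{"type":"number"}},"required":["increments"]}

```bash
mkdir -p pics; cat > h.py <<'E'
import numpy as np, cv2
from workcell import telemetry, camera, calibration, workorder
def cal(n):
    c=calibration(n); f=210/np.tan(np.radians(c["vertical_fov"])/2)
    R=cv2.Rodrigues(np.array(c["rvec"],float))[0]; return c,f,R,np.array(c["tvec"],float)
def world(n,D):
    """HxWx3 world coords from depth"""
    c,f,R,t=cal(n); v,u=np.mgrid[0:420,0:560].astype(float)
    xd,yd=(u-c["cx"])/f,(v-c["cy"])/f; x,y=xd.copy(),yd.copy()
    for _ in range(20):
        s=1+c["k1"]*(x*x+y*y); x,y=xd/s,yd/s
    P=np.stack([x*D,y*D,D],-1); W=(P-t)@R; W[D==0]=np.nan; return W
def proj(n,P):
    c,f,R,t=cal(n); p=np.atleast_2d(P)@R.T+t; s=p[:,:2]/p[:,2:]
    s=s*(1+c["k1"]*(s**2).sum(1,keepdims=True)); return s*f+[c["cx"],c["cy"]]
def save(n,im,name,crop=None,k=1):
    if crop: a,b,c,d=crop; im=im[b:d,a:c]
    cv2.imwrite("pics/"+name,cv2.resize(im[:,:,::-1],None,fx=k,fy=k,interpolation=cv2.INTER_CUBIC))
E
python3 - <<'E'
from h import *
for n in("top","side"):
    I,D=camera(n); np.savez(n+"0.npz",I=I,D=D); save(n,I,n+"0.png",k=1.4)
    c,f,R,t=cal(n); print(n,c,-R.T@t)
print(telemetry.get_obs())
E
```

```text
top {'vertical_fov': 42.47315060271602, 'cx': 276.74025723667, 'cy': 209.76238231676024, 'k1': 0.001821844588778982, 'rvec': array([ 2.14450443, -2.18840642,  0.15579046]), 'tvec': array([-0.16796344,  0.49941458,  1.54709197])} [ 0.301008   -0.14501216  1.59983932]
side {'vertical_fov': 48.6342312676898, 'cx': 275.9584104924231, 'cy': 209.0540322288789, 'k1': -0.15304954348921737, 'rvec': array([ 2.20157932, -0.23674472,  0.10154216]), 'tvec': array([-0.50288207,  0.01485677,  1.61308847])} [ 0.23882604 -1.36204899  0.97105621]
{'time': 0.1, 'q': array([-6.62332968e+01,  5.00709256e+00,  1.00371832e+01,  9.50988679e+01,
       -2.28699688e-03,  9.00008780e+01]), 'qd': array([-0.10744404, -0.01850438,  0.10090717,  0.01800421,  0.07828444,
       -0.07986953]), 'joint_efforts': array([ 1.81899064e-03, -5.21561408e+01,  4.65651548e+01,  1.60787377e-02,
        1.50823548e-04, -6.65471092e-07]), 'ee_pos': array([ 0.22156014, -0.50316423,  0.22834596]), 'tcp_rot': array([-1.79931223e+02,  2.28804918e-03,  2.37658279e+01]), 'wrist_force': array([-0.23409017,  0.54710222, -0.02950439]), 'torque': array([ 0.01391645, -0.02215084, -0.00013717]), 'grasp_force': 0.0, 'opening': 0.08541526160686094}
```

View pics/top0.png

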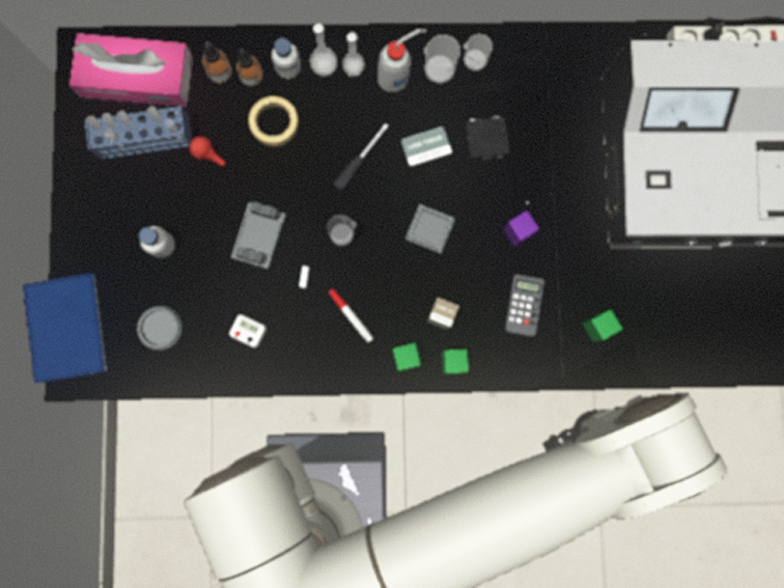

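View pics/side0.png

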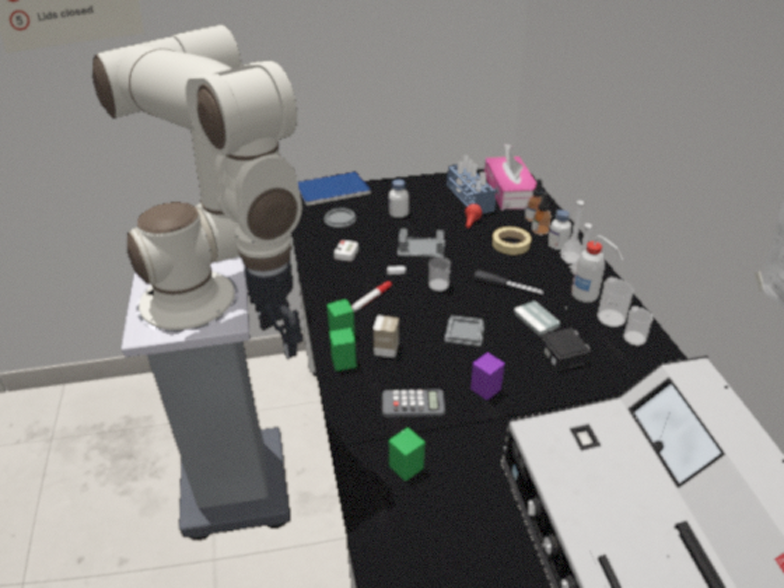

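The top view at 1.4x shows two white bottles, at (155,240) and (285,58). The second is in the back row, so the first is the one meant. Carton candidates are brown/white at (443,312), green at (406,356), (456,361) and (604,325), and purple at (521,227). The brown/white one fits the description. There are two beaker-like glasses at the back, (441,58) and (478,52), and one among the things at (341,230), which is the beaker. The crop below should confirm this, along with the depth measurements.

```bash
cat > m.py <<'E'
from h import *
z=np.load("top0.npz"); I,D=z["I"],z["D"]; W=world("top",D)
# ortho rectified: pixel boxes (orig px) per object, z slices
B=dict(bottle=(92,152,130,192,.07,.12),rnest=(92,212,136,256,.010,.02),caddy=(160,140,210,196,.03,.06),timer=(158,220,196,252,.012,.035),
 beaker=(228,148,262,180,.05,.08),cell=(210,184,226,210,.006,.02),marker=(230,202,270,248,.008,.03),carton=(300,208,334,238,.06,.09),
 snest=(284,142,330,184,.009,.03),green1=(276,240,304,268,.05,.09),green2=(312,244,340,272,.05,.09))
for k,(a,b,c,d,l,h) in B.items():
    P=W[b:d,a:c].reshape(-1,3); bg=np.nanmedian(P[P[:,2]<.004][:,2]) if (P[:,2]<.004).any() else np.nan
    Q=P[(P[:,2]>l)&(P[:,2]<h)]
    if len(Q)<5: print(k,"few",len(Q),np.nanmax(P[:,2])); continue
    r=cv2.minAreaRect((Q[:,:2]*1000).astype(np.float32))
    print(k,len(Q),"z50/98",np.round(np.percentile(Q[:,2],[50,98]),4),"bg",round(float(bg),4),"rect",np.round(r[0],1),np.round(r[1],1),round(r[2],1),"mean",np.round(Q[:,:2].mean(0)*1000,1))
save("top",I,"crop0.png",(85,135,350,275),3)
E
python3 m.py
```

```text
bottle 216 z50/98 [0.0997 0.1081] bg 0.0001 rect [610.8 298.9] [44.4 47.1] 30.9 mean [612.2 297.7]
rnest 244 z50/98 [0.0133 0.0195] bg 0.0006 rect [435.6 301.6] [125.9 125. ] 1.5 mean [438.1 304.6]
caddy 269 z50/98 [0.044  0.0561] bg 0.0004 rect [632.2  96.2] [ 56.1 120.1] 72.2 mean [631.   95.4]
timer 361 z50/98 [0.0209 0.0282] bg 0.0003 rect [436.6 112.3] [64.1 70.3] 62.5 mean [427.  117.2]
beaker 90 z50/98 [0.0646 0.074 ] bg -0.0001 rect [631.1 -81.1] [51.5 52.3] 61.1 mean [637.3 -84.7]
cell 94 z50/98 [0.0109 0.0174] bg -0.0 rect [542.3  -3.2] [44.5 75.9] 89.6 mean [542.7  -2.4]
marker 252 z50/98 [0.0136 0.0222] bg 0.0001 rect [454.  -98.7] [109.4 131.4] 87.0 mean [456.6 -97.4]
carton 262 z50/98 [0.0753 0.0835] bg -0.0003 rect [ 452.3 -289.3] [45.1 46.2] 66.6 mean [ 452. -289.]
snest 266 z50/98 [0.0124 0.0216] bg 0.0002 rect [ 642.5 -259.4] [113.6 122.1] 85.6 mean [ 639.5 -270.3]
green1 266 z50/98 [0.0756 0.0822] bg -0.0 rect [ 363.7 -211.1] [45.  45.5] 13.1 mean [ 363.5 -211.1]
green2 269 z50/98 [0.0751 0.0829] bg 0.0002 rect [ 352.9 -310.5] [45.3 45.8] 2.5 mean [ 352.5 -309.7]
```

View pics/crop0.png

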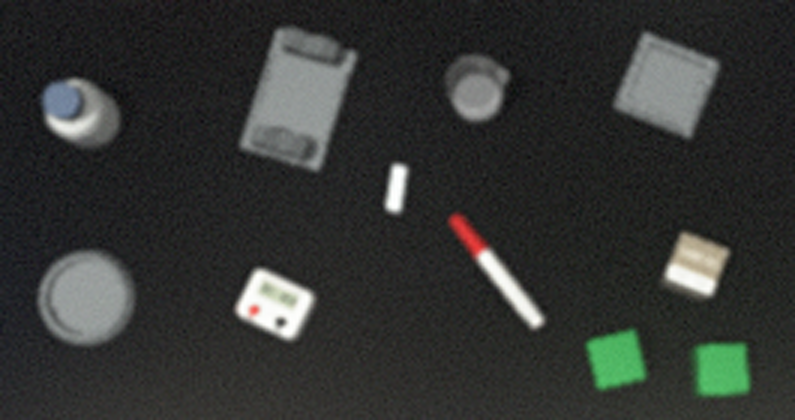

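```bash
cat > fit.py <<'E'
from h import *
from scipy.optimize import minimize
def box(x0,x1,y0,y1,z0,z1): return np.array([[x,y,z] for x in(x0,x1) for y in(y0,y1) for z in(z0,z1)])/1000
def cyl(r,z0,z1): 
    a=np.linspace(0,2*np.pi,40); return np.array([[r*np.cos(t),r*np.sin(t),z] for t in a for z in(z0,z1)])/1000
M=dict(bottle=[cyl(28,0,80),np.vstack([cyl(28,80,80),cyl(17.5,92,102)])],cap=[cyl(17.5,90,102)],rnest=[cyl(46,0,4),cyl(42,0,14)],
 snest=[box(-41,41,-41,41,0,4),box(-37,37,-37,37,0,14)],carton=[box(-23,23,-23,23,0,75)],timer=[box(-26,26,-33,33,0,20)],
 caddy=[box(-62,62,-41,41,0,4)]+[box(s*50-9,s*50+9,-28,28,0,37) for s in(-1,1)]+[box(s*50-9,s*50+9,t*21-7,t*21+7,37,45) for s in(-1,1) for t in(-1,1)],
 marker=[box(-8,8,-67.5,67.5,2,14)],cell=[box(-22.5,22.5,-6,6,0,13)],beaker=[cyl(28,0,68)])
S=4
def render(n,parts,p,bx):
    a,b,c,d=bx; m=np.zeros(((d-b)*S,(c-a)*S),np.uint8); C,s=np.cos(p[2]),np.sin(p[2])
    for q in parts:
        w=q.copy(); w[:,0]=p[0]+C*q[:,0]-s*q[:,1]; w[:,1]=p[1]+s*q[:,0]+C*q[:,1]; w[:,2]+=p[3] if len(p)>3 else 0
        h=cv2.convexHull(((proj(n,w)+.5-[a,b])*S).astype(np.float32)); cv2.fillConvexPoly(m,np.round(h*16).astype(np.int32),1,shift=4)
    return m
def fit(n,I,name,bx,x0,yaws,z=0.,maskf=None):
    a,b,c,d=bx; im=cv2.resize(I[b:d,a:c],None,fx=S,fy=S,interpolation=cv2.INTER_LINEAR).astype(float)
    m=maskf(im) if maskf else None
    if m is None:
        g=im.max(2); t,_=cv2.threshold(g.astype(np.uint8),0,1,cv2.THRESH_OTSU); m=g>t
    m=m.astype(np.uint8); k,l,st,_=cv2.connectedComponentsWithStats(m); m=(l==1+np.argmax(st[1:,4])).astype(np.uint8) if k>1 else m
    best=None
    for y in yaws:
        f=lambda p:1-((r:=render(n,M[name],[*p[:2],p[2]/5,z],bx))&m).sum()/max(1,(r|m).sum())
        s0=np.array([x0[0],x0[1],y*5]); r=minimize(f,s0,method="Nelder-Mead",options=dict(initial_simplex=s0+np.vstack([np.zeros(3),np.diag([.012,.012,1.])]),maxfev=250))
        if best is None or r.fun<best.fun: best=r
    return np.r_[best.x[:2]*1000,np.degrees(best.x[2]/5)],1-best.fun
E
cat > f0.py <<'E'
from fit import *
I=np.load("top0.npz")["I"]; R=np.radians
blue=lambda im:(im[...,2]-im[...,0]>25)
J=dict(bottle=((94,154,130,190),(.6,.3),[0]),cap=((94,154,130,190),(.6,.3),[0]),rnest=((92,212,136,256),(.436,.30),[0]),caddy=((160,138,210,196),(.632,.096),[R(-15),R(15)]),
 timer=((158,220,196,252),(.436,.115),R(np.arange(0,180,45))),beaker=((228,148,262,180),(.63,-.08),[0]),cell=((210,184,226,210),(.542,-.003),[0,R(-20)]),
 marker=((230,202,270,248),(.454,-.098),R([30,-30,60,-60])),carton=((300,208,334,240),(.452,-.289),R([0,25,-25])),snest=((284,142,330,184),(.64,-.265),R([0,25,-25])))
for k,(bx,x0,ys) in J.items():
    p,s=fit("top",I,k,bx,x0,ys,maskf=blue if k=="cap" else None); print(k,np.round(p,1),round(s,3))
E
python3 f0.py
```

```text
bottle [613.7 302.1  -2.1] 0.841
cap [615.1 303.4   9.9] 0.749
rnest [438.  305.8  -4.4] 0.941
caddy [632.1  97.6 -17.8] 0.947
timer [427.  117.8 -26.9] 0.9
beaker [633.1 -84.5   5.6] 0.759
cell [ 5.399e+02 -5.000e-01 -1.160e+01] 0.856Traceback (most recent call last):
  File "f0.py", line 8, in <module>
    p,s=fit("top",I,k,bx,x0,ys,maskf=blue if k=="cap" else None); print(k,np.round(p,1),round(s,3))
        ~~~^^^^^^^^^^^^^^^^^^^^^^^^^^^^^^^^^^^^^^^^^^^^^^^^^^^^^
  File "fit.py", line 26, in fit
    s0=np.array([x0[0],x0[1],y*5]); r=minimize(f,s0,method="Nelder-Mead",options=dict(initial_simplex=s0+np.vstack([np.zeros(3),np.diag([.012,.012,1.])]),maxfev=250))
                                      ~~~~~~~~^^^^^^^^^^^^^^^^^^^^^^^^^^^^^^^^^^^^^^^^^^^^^^^^^^^^^^^^^^^^^^^^^^^^^^^^^^^^^^^^^^^^^^^^^^^^^^^^^^^^^^^^^^^^^^^^^^^^^^^^
    res = _minimize_neldermead(fun, x0, args, callback, bounds=bounds,
                               **options)
    fxe = func(xe)
    fx = function(np.copy(x), *(wrapper_args + args))
  File "fit.py", line 25, in <lambda>
    f=lambda p:1-((r:=render(n,M[name],[*p[:2],p[2]/5,z],bx))&m).sum()/max(1,(r|m).sum())
                      ~~~~~~^^^^^^^^^^^^^^^^^^^^^^^^^^^^^^^^
  File "fit.py", line 15, in render
    h=cv2.convexHull(((proj(n,w)+.5-[a,b])*S).astype(np.float32)); cv2.fillConvexPoly(m,np.round(h*16).astype(np.int32),1,shift=4)
                       ~~~~^^^^^
  File "h.py", line 14, in proj
    c,f,R,t=cal(n); p=np.atleast_2d(P)@R.T+t; s=p[:,:2]/p[:,2:]
            ~~~^^^
  File "h.py", line 4, in cal
    c=calibration(n); f=210/np.tan(np.radians(c["vertical_fov"])/2)
ValueError: time passes only in moves, steps and waits
```

```bash
sed -i 's/^def cal/import functools\n@functools.cache\ndef cal/' h.py
sed -i 's/g=im.max(2); t,_=.*/g=cv2.GaussianBlur(im.max(2),(0,0),3); bgm=np.percentile(g,10); hi=np.percentile(g,90); m=g>bgm+.4*(min(hi,bgm+70)-bgm)/' fit.py
python3 f0.py
python3 - <<'E'
from workcell import telemetry; print(telemetry.get_obs()["time"])
E
```

```text
bottle [615.6 302.6  -7.2] 0.935
cap [615.1 303.4   9.9] 0.749
rnest [438.2 305.4  -6.3] 0.935
caddy [630.4  96.7 -16.2] 0.913
timer [426.8 118.3 -25.8] 0.876
beaker [632.9 -82.2   5.3] 0.936
cell [541.8  -0.8 -13.1] 0.562
marker [ 453.6 -100.8  -52.5] 0.714
carton [ 453.2 -292.    72.4] 0.866
snest [ 640.8 -271.4  -22.6] 0.892
0.1
```

The crop confirms the picks: the brown/white carton is at crop (697,265), the blue-capped white bottle at (80,112), the timer at (276,303) and the pen at (497,270). The fits match the given sizes. I'll start with the carton.

```bash
cat > go.py <<'E'
import sys; from h import *
o=telemetry.get_obs(); p=o["ee_pos"]*1000; r,pi,y=o["tcp_rot"]
from scipy.spatial.transform import Rotation as Ro
R=Ro.from_euler("xyz",[r,pi,y],degrees=True)
print(round(o["time"],2),np.round(p,1),np.round(o["tcp_rot"],2),"open",round(o["opening"]*1000,1),"q",np.round(o["q"]))
for a in sys.argv[1:]:
    t=np.array(eval(a),float); d=R.inv().apply(t[:3]-p); w=(R.inv()*Ro.from_euler("xyz",[180,0,t[3]],degrees=True)).as_rotvec(degrees=True)
    print(a,np.round(d,1),np.round(w,1))
E
python3 go.py 453,-291,150,-20 453,-291,45,-20
```

```text
0.1 [ 221.6 -503.2  228.3] [-179.93    0.     23.77] open 85.4 q [-66.   5.  10.  95.  -0.  90.]
453,-291,150,-20 [ 297.3 -100.8   78.5] [-0.1  0.  43.8]
453,-291,45,-20 [ 297.3 -100.7  183.5] [-0.1  0.  43.8]
```

Call:
{"fn": "play_rows", "kwargs": {"increments": [[[297,-101,70],[0,0,43.8],0],[[297,-101,70],[0,0,43.8],0],[[297,-101,70],[0,0,43.8],0],[[297,-101,70],[0,0,43.8],0],[[297,-101,70],[0,0,43.8],0],[[297,-101,70],[0,0,43.8],0],[[297,-101,70],[0,0,43.8],0],[[297,-101,70],[0,0,43.8],0],[[297,-101,70],[0,0,43.8],0],[[297,-101,70],[0,0,43.8],0],[[297,-101,70],[0,0,43.8],0],[[297,-101,70],[0,0,43.8],0]], "grip_force": 25}}

```text
time: 1.3
ee_pos: [0.4522, -0.2922, 0.1593]
tcp_rot: [180.0, -0.0, -20.1]
wrist_force: [0.2, 0.0, 0.3]
opening: 0.0856
grasp_force: 0.0
```

```bash
python3 - <<'E'
from fit import *
I,D=camera("side"); np.savez("side1.npz",I=I,D=D); 
u=proj("side",[[.453,-.291,.04]])[0].astype(int); print(u)
save("side",I,"side1.png",(u[0]-110,u[1]-110,u[0]+110,u[1]+55),3)
E
python3 go.py 453,-291,45,-20
```

```text
[275 238]
1.35 [ 452.3 -292.   159.3] [ 1.7999e+02 -2.0000e-02 -2.0120e+01] open 85.4 q [-33.   2.  -0.  87.  -0. 167.]
453,-291,45,-20 [  0.3  -1.2 114.3] [ 0.  -0.  -0.1]
```

View pics/side1.png

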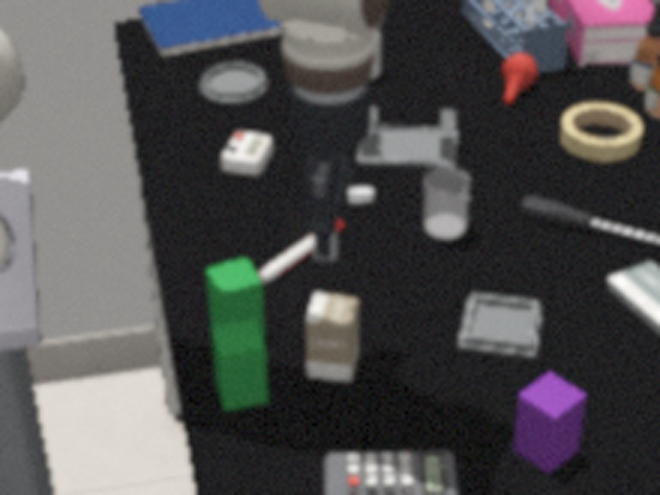

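Call:
{"fn": "play_rows", "kwargs": {"increments": [[[0,-1,20],[0,0,-90],0],[[0,-1,20],[0,0,-90],0],[[0,-1,20],[0,0,-90],0],[[0,-1,20],[0,0,-90],0],[[0,-1,20],[0,0,-90],0],[[0,-1,20],[0,0,-90],0],[[0,-1,20],[0,0,-90],0],[[0,-1,20],[0,0,-90],0],[[0,-1,20],[0,0,-90],0],[[0,-1,20],[0,0,-90],0],[[0,-1,20],[0,0,-90],0],[[0,-1,50],[0,0,-90],0],[[0,-1,75],[0,0,-90],0],[[0,-1,100],[0,0,-90],0],[[0,-1,114],[0,0,-90],0],[[0,-1,114],[0,0,-90],0]]}}

```text
time: 2.95
ee_pos: [0.4519, -0.29, 0.0432]
tcp_rot: [-179.8, -0.0, 69.9]
wrist_force: [0.6, 1.0, 0.6]
opening: 0.085
grasp_force: 0.0
```

Call:
{"fn": "play_rows", "kwargs": {"increments": [[[0,0,0],[0,0,0],1],[[0,0,0],[0,0,0],1],[[0,0,0],[0,0,0],1],[[0,0,0],[0,0,0],1],[[0,0,0],[0,0,0],1],[[0,0,0],[0,0,0],1],[[0,0,0],[0,0,0],1],[[0,0,0],[0,0,0],1]]}}

```text
time: 3.75
ee_pos: [0.4537, -0.2907, 0.0465]
tcp_rot: [179.9, 0.0, 70.0]
wrist_force: [-1.6, 1.0, 6.2]
opening: 0.0462
grasp_force: 25.0
```

```bash
python3 go.py 453,-291,85,70 641,-271,85,67.4 641,-271,49,67.4
```

```text
3.75 [ 453.7 -290.7   46.5] [1.7988e+02 3.0000e-02 6.9970e+01] open 46.2 q [-33.   4. -11.  75.  -0.  77.]
453,-291,85,70 [ -0.5  -0.5 -38.5] [ 0.1  0.  -0. ]
641,-271,85,67.4 [ 82.7 169.3 -38.2] [0.1 0.  2.6]
641,-271,49,67.4 [ 82.7 169.2  -2.2] [0.1 0.  2.6]
```

Call:
{"fn": "play_rows", "kwargs": {"increments": [[[0,0,-30],[0,0,0],1],[[10,20,-40],[0,0,1],1],[[26,54,-40],[0,0,2.6],1],[[42,88,-40],[0,0,2.6],1],[[59,121,-40],[0,0,2.6],1],[[75,153,-40],[0,0,2.6],1],[[83,169,-40],[0,0,2.6],1],[[83,169,-40],[0,0,2.6],1],[[83,169,-40],[0,0,2.6],1],[[83,169,-40],[0,0,2.6],1]]}}

```text
time: 4.75
ee_pos: [0.6396, -0.2705, 0.0853]
tcp_rot: [-180.0, 0.0, 67.3]
wrist_force: [-0.4, -0.2, -0.3]
opening: 0.0462
grasp_force: 25.8
```

```bash
python3 go.py 641,-271,50,67.4; python3 - <<'E'
from fit import *
for n in("top","side"):
    I,D=camera(n); np.savez(n+"2.npz",I=I,D=D); u=proj(n,[[.64,-.271,.04]])[0].astype(int)
    save(n,I,n+"2.png",(u[0]-50,u[1]-50,u[0]+50,u[1]+50),4)
a=cv2.imread("pics/top2.png");b=cv2.imread("pics/side2.png"); cv2.imwrite("pics/both2.png",np.hstack([a,b]))
E
```

```text
4.75 [ 639.6 -270.5   85.3] [-1.7999e+02  1.0000e-02  6.7340e+01] open 46.2 q [-23.  25.  18.  83.  -0.  90.]
641,-271,50,67.4 [ 0.1  1.5 35.3] [-0.   0.  -0.1]
```

View pics/both2.png

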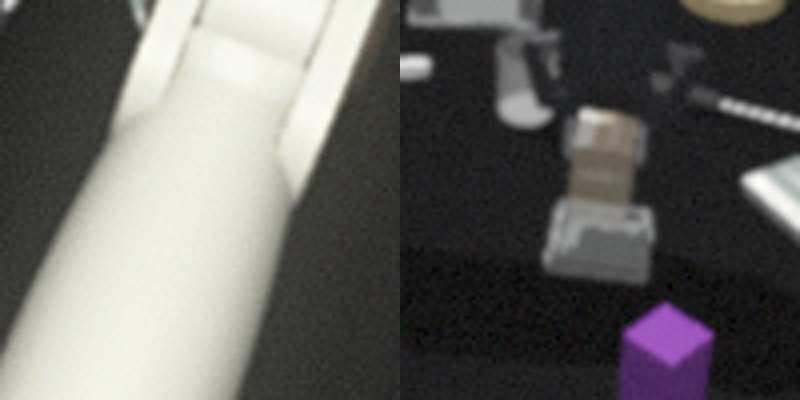

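The right half, the side view, shows the carton upright with its column centre at about 602 over the nest centre at about 600. I'll lower it and release.

Call:
{"fn": "play_rows", "kwargs": {"increments": [[[0,1,20],[0,0,0],1],[[0,1,30],[0,0,0],1],[[0,1,35],[0,0,0],1],[[0,1,35],[0,0,0],1],[[0,1,35],[0,0,0],1],[[0,1,35],[0,0,0],0.2],[[0,1,35],[0,0,0],0],[[0,1,35],[0,0,0],0],[[0,1,35],[0,0,0],0],[[0,1,35],[0,0,0],0],[[0,1,35],[0,0,0],0],[[0,1,0],[0,0,0],0],[[0,1,-40],[0,0,0],0],[[0,1,-65],[0,0,0],0],[[0,1,-65],[0,0,0],0]]}}

```text
time: 6.35
ee_pos: [0.6427, -0.2712, 0.155]
tcp_rot: [179.6, -0.0, 67.4]
wrist_force: [0.1, -1.1, 0.7]
opening: 0.0853
grasp_force: 0.0
```

```bash
python3 go.py 427,118,150,-26.5 427,118,150,153.5 427,118,22,153.5 616,303,150,100
```

```text
6.35 [ 642.7 -271.2  155. ] [179.6   -0.    67.36] open 85.3 q [-23.  25.  26.  91.   0.  90.]
427,118,150,-26.5 [ 276.2 -348.9    2.6] [ 0.3 -0.3 93.9]
427,118,150,153.5 [ 276.2 -348.9    2.6] [  0.3   0.3 -86.1]
427,118,22,153.5 [ 276.2 -349.8  130.6] [  0.3   0.3 -86.1]
616,303,150,100 [ 519.7 -245.7    3.3] [  0.4   0.1 -32.6]
```

Call:
{"fn": "play_rows", "kwargs": {"increments": [[[16,-444,5],[0,0,4],0],[[16,-444,5],[0,0,4],0],[[16,-444,5],[0,0,4],0],[[16,-444,5],[0,0,4],0]]}}

```text
time: 6.75
ee_pos: [0.4574, -0.1861, 0.1463]
tcp_rot: [-179.9, 0.0, 63.4]
wrist_force: [0.0, -0.3, 1.1]
opening: 0.0852
grasp_force: 0.0
```

```bash
python3 go.py 427,118,150,63.5; python3 - <<'E'
from fit import *
I,D=camera("side"); np.savez("side3.npz",I=I,D=D)
E
```

```text
6.75 [ 457.4 -186.1  146.3] [-1.7993e+02  1.0000e-02  6.3360e+01] open 85.2 q [-22.  -3.  -8.  86.  -0.  94.]
427,118,150,63.5 [ 258.2 -163.6   -3.5] [-0.1  0.  -0.1]
```

Call:
{"fn": "play_rows", "kwargs": {"increments": [[[258,-164,-3],[0,0,0],0],[[258,-164,-3],[0,0,0],0],[[258,-164,-3],[0,0,0],0],[[258,-164,-3],[0,0,0],0],[[258,-164,-3],[0,0,0],0],[[258,-164,-3],[0,0,0],0],[[258,-164,-3],[0,0,0],0],[[258,-164,-3],[0,0,0],0],[[258,-164,-3],[0,0,0],0]]}}

```text
time: 7.7
ee_pos: [0.4285, 0.1165, 0.1503]
tcp_rot: [-180.0, 0.0, 63.4]
wrist_force: [-0.6, -0.2, 1.5]
opening: 0.0855
grasp_force: 0.0
```

```bash
python3 go.py 427,118,60,63.5 427,118,22,63.5; python3 - <<'E'
from fit import *
I,D=camera("side"); np.savez("side3.npz",I=I,D=D)
u=proj("side",[[.427,.118,.04]])[0].astype(int);v=proj("side",[[.64,-.271,.04]])[0].astype(int)
save("side",I,"a.png",(u[0]-50,u[1]-60,u[0]+50,u[1]+40),4);save("side",I,"b.png",(v[0]-50,v[1]-50,v[0]+50,v[1]+50),4)
cv2.imwrite("pics/both3.png",np.hstack([cv2.imread("pics/a.png"),cv2.imread("pics/b.png")]))
E
```

```text
7.7 [428.5 116.5 150.3] [-1.7998e+02  4.0000e-02  6.3360e+01] open 85.5 q [ 15. -10. -13.  87.  -0. 132.]
427,118,60,63.5 [ 0.8 -2.  90.3] [-0.   0.  -0.1]
427,118,22,63.5 [  0.8  -2.  128.3] [-0.   0.  -0.1]
```

View pics/both3.png

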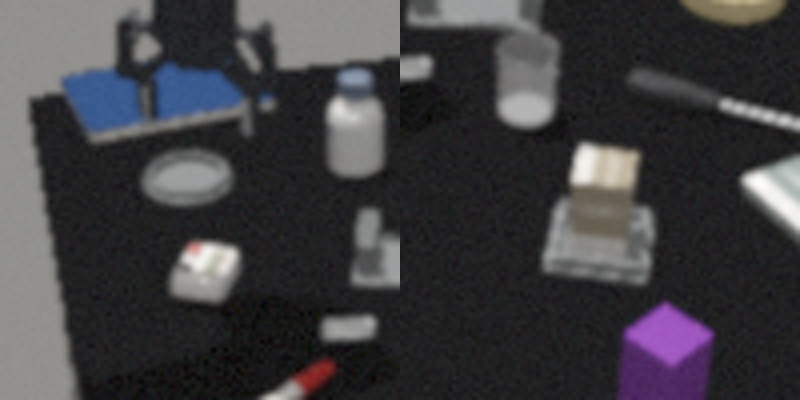

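The carton is seated in the square nest, and the open fingers straddle the timer at (205,268). I'll descend now.

Call:
{"fn": "play_rows", "kwargs": {"increments": [[[0,-1,40],[0,0,0],0],[[0,-1,80],[0,0,0],0],[[0,-1,105],[0,0,0],0],[[0,-1,120],[0,0,0],0],[[0,-1,128],[0,0,0],0],[[0,-1,128],[0,0,0],0]]}}

```text
time: 8.35
ee_pos: [0.4274, 0.1164, 0.022]
tcp_rot: [-179.9, 0.1, 63.3]
wrist_force: [-0.2, 0.4, 0.4]
opening: 0.0854
grasp_force: 0.0
```

Call:
{"fn": "play_rows", "kwargs": {"increments": [[[0,0,0],[0,0,0],1],[[0,0,0],[0,0,0],1],[[0,0,0],[0,0,0],1],[[0,0,0],[0,0,0],1],[[0,0,0],[0,0,0],1],[[0,0,0],[0,0,0],1],[[0,0,0],[0,0,0],1]]}}

```text
time: 9.05
ee_pos: [0.4277, 0.1176, 0.0227]
tcp_rot: [-180.0, 0.0, 63.4]
wrist_force: [-0.1, -0.5, 0.1]
opening: 0.0
grasp_force: 0.0
```

```bash
python3 go.py 427,118,110,63.5 631.5,97,110,163
```

```text
9.05 [427.7 117.6  22.7] [-180.      0.     63.37] open 0.0 q [ 15.  -9. -26.  73.   0. 132.]
427,118,110,63.5 [  0.   -0.8 -87.3] [-0.   0.  -0.1]
631.5,97,110,163 [ 72.9 191.4 -87.3] [ -0.   -0.  -99.6]
```

```bash
python3 - <<'E'
from fit import *
I,D=camera("side"); u=proj("side",[[.427,.118,.02]])[0].astype(int)
save("side",I,"s4.png",(u[0]-40,u[1]-40,u[0]+40,u[1]+40),7)
I2,D2=camera("top"); u=proj("top",[[.427,.118,.02]])[0].astype(int); save("top",I2,"t4.png",(u[0]-40,u[1]-40,u[0]+40,u[1]+40),5)
a=cv2.resize(cv2.imread("pics/s4.png"),(400,400));b=cv2.imread("pics/t4.png"); cv2.imwrite("pics/both4.png",np.hstack([a,b]))
E
```

```text
(no output)
```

View pics/both4.png

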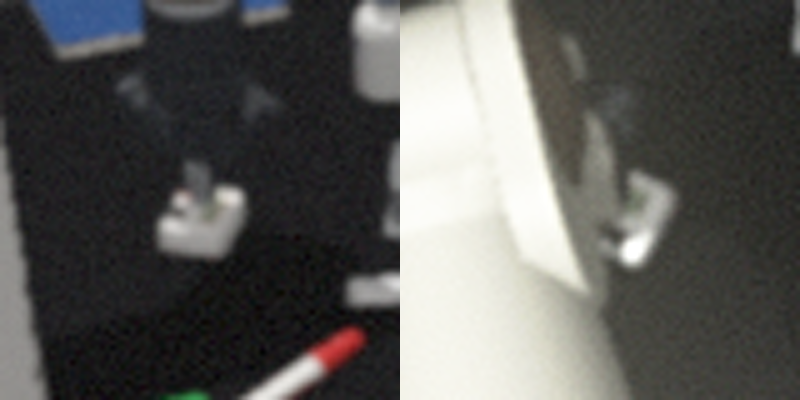

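```bash
python3 - <<'E'
from fit import *
I,D=camera("side"); W=world("side",D)*1000; o=telemetry.get_obs(); print(o["ee_pos"],o["wrist_force"])
u=proj("side",[[.427,.118,.02]])[0].astype(int); print(u)
for v in range(u[1]-14,u[1]+12,2):
    print(v,[tuple(np.round(W[v,c]).astype(int)) if np.isfinite(W[v,c]).all() else None for c in(u[0]-4,u[0]-2,u[0],u[0]+2)], I[v,u[0]])
E
```

```text
[0.42770179 0.11758438 0.02273698] [-0.06810761 -1.25427391  0.51939286]
[247 175]
161 [(np.int64(413), np.int64(101), np.int64(96)), (np.int64(422), np.int64(117), np.int64(85)), (np.int64(428), np.int64(102), np.int64(94)), (np.int64(434), np.int64(96), np.int64(96))] [31 28 33]
163 [(np.int64(414), np.int64(109), np.int64(83)), (np.int64(421), np.int64(108), np.int64(82)), (np.int64(428), np.int64(107), np.int64(82)), (np.int64(434), np.int64(95), np.int64(88))] [37 35 38]
165 [(np.int64(414), np.int64(118), np.int64(69)), (np.int64(420), np.int64(108), np.int64(74)), (np.int64(428), np.int64(107), np.int64(73)), (np.int64(434), np.int64(98), np.int64(78))] [38 40 38]
167 [(np.int64(413), np.int64(116), np.int64(61)), (np.int64(421), np.int64(114), np.int64(62)), (np.int64(427), np.int64(104), np.int64(67)), (np.int64(434), np.int64(102), np.int64(67))] [51 48 51]
169 [(np.int64(423), np.int64(199), np.int64(1)), (np.int64(420), np.int64(115), np.int64(52)), (np.int64(427), np.int64(107), np.int64(56)), (np.int64(434), np.int64(103), np.int64(58))] [92 92 92]
171 [(np.int64(422), 
[... 877 characters left out ...]
)), (np.int64(423), np.int64(96), np.int64(19)), (np.int64(431), np.int64(98), np.int64(17))] [148 145 138]
181 [(np.int64(407), np.int64(86), np.int64(19)), (np.int64(414), np.int64(88), np.int64(16)), (np.int64(421), np.int64(84), np.int64(18)), (np.int64(429), np.int64(82), np.int64(18))] [167 165 161]
183 [(np.int64(406), np.int64(86), np.int64(10)), (np.int64(413), np.int64(83), np.int64(11)), (np.int64(421), np.int64(85), np.int64(9)), (np.int64(428), np.int64(80), np.int64(11))] [155 154 151]
185 [(np.int64(406), np.int64(86), np.int64(1)), (np.int64(414), np.int64(90), np.int64(-2)), (np.int64(420), np.int64(83), np.int64(1)), (np.int64(427), np.int64(73), np.int64(6))] [123 121 119]
```

Call:
{"fn": "play_rows", "kwargs": {"increments": [[[0,0,-40],[0,0,0],1],[[0,0,-40],[0,0,0],1],[[0,0,-40],[0,0,0],1]]}}

```text
time: 9.5
ee_pos: [0.4284, 0.1177, 0.0635]
tcp_rot: [179.9, -0.1, 63.4]
wrist_force: [-0.4, 0.0, -0.4]
opening: -0.0003
grasp_force: 0.0
```

```bash
cat > tip.py <<'E'
from fit import *
I,D=camera("side"); W=world("side",D)*1000; o=telemetry.get_obs(); p=o["ee_pos"]*1000; print(np.round(p,1),o["opening"])
w=W.reshape(-1,3); r=np.hypot(w[:,0]-p[0],w[:,1]-p[1]+6)
for a in range(0,110,4):
    s=(r<25)&(w[:,2]>=a)&(w[:,2]<a+4); print(a,s.sum(),end="; ")
E
python3 tip.py
python3 - <<'E'
from h import *
I,D=camera("side"); u=proj("side",[[.427,.118,.02]])[0].astype(int); save("side",I,"s5.png",(u[0]-40,u[1]-50,u[0]+40,u[1]+30),5)
E
```

```text
[427.8 117.6  62.6] -7.735183444133073e-05
0 4; 4 1; 8 5; 12 16; 16 35; 20 14; 24 3; 28 0; 32 0; 36 0; 40 0; 44 0; 48 0; 52 0; 56 0; 60 1; 64 1; 68 5; 72 5; 76 11; 80 6; 84 8; 88 6; 92 10; 96 6; 100 7; 104 7; 108 13;
```

View pics/s5.png

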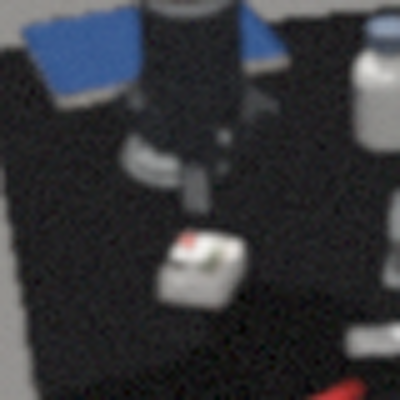

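```bash
python3 - <<'E'
from h import *
u=proj("side",[[.427,.118,.02]])[0].astype(int); print("tip px",u+[-0.6,-7.6])
for z in(40,50,60,70): print(z,proj("side",[[.428,.118,z/1000]])[0].round(1),proj("side",[[.428,.108,z/1000]])[0].round(1))
E
```

```text
tip px [246.4 167.4]
40 [247.  171.1] [247.5 172.5]
50 [246.9 168.8] [247.3 170.2]
60 [246.8 166.6] [247.2 167.9]
70 [246.7 164.3] [247.1 165.6]
```

The fingertips actually end about level with the reported TCP, at z≈60 with TCP at 62.6, so they closed just above the timer. They did not touch it. I'll go about 19 mm deeper, watching the force.

Call:
{"fn": "play_rows", "kwargs": {"increments": [[[0,0,0],[0,0,0],0],[[0,0,0],[0,0,0],0],[[0,0,0],[0,0,0],0],[[0,0,0],[0,0,0],0],[[0,0,0],[0,0,0],0],[[0,0,0],[0,0,0],0],[[0,0,30],[0,0,0],0],[[0,0,40],[0,0,0],0],[[0,0,48],[0,0,0],0],[[0,0,50],[0,0,0],0],[[0,0,50],[0,0,0],0]]}}

```text
time: 10.7
ee_pos: [0.4278, 0.1176, 0.013]
tcp_rot: [180.0, -0.0, 63.4]
wrist_force: [0.3, 0.3, -0.1]
opening: 0.0853
grasp_force: 0.0
```

Call:
{"fn": "play_rows", "kwargs": {"increments": [[[0,0,5],[0,0,0],0],[[0,0,9],[0,0,0],0],[[0,0,9],[0,0,0],0]]}}

```text
time: 11.0
ee_pos: [0.4275, 0.1175, 0.0033]
tcp_rot: [-180.0, 0.0, 63.4]
wrist_force: [0.4, 0.1, -0.1]
opening: 0.0855
grasp_force: 0.0
```

Call:
{"fn": "play_rows", "kwargs": {"increments": [[[0,0,0],[0,0,0],1],[[0,0,0],[0,0,0],1],[[0,0,0],[0,0,0],1],[[0,0,0],[0,0,0],1],[[0,0,0],[0,0,0],1],[[0,0,0],[0,0,0],1]]}}

```text
time: 11.6
ee_pos: [0.428, 0.1176, 0.0041]
tcp_rot: [180.0, -0.0, 63.4]
wrist_force: [-0.2, -0.8, 4.2]
opening: 0.0512
grasp_force: 26.7
```

```bash
python3 go.py 631.5,97,110,163
```

```text
11.6 [428.  117.6   4.1] [ 1.7997e+02 -3.0000e-02  6.3370e+01] open 51.2 q [ 15.  -8. -27.  70.   0. 132.]
631.5,97,110,163 [  72.8  191.2 -105.8] [  0.    0.  -99.6]
```

Call:
{"fn": "play_rows", "kwargs": {"increments": [[[0,0,-30],[0,0,0],1],[[0,0,-70],[0,0,0],1],[[10,25,-100],[0,0,-8],1],[[20,50,-106],[0,0,-16],1],[[30,80,-106],[0,0,-24],1],[[42,110,-106],[0,0,-32],1],[[54,140,-106],[0,0,-40],1],[[66,172,-106],[0,0,-48],1],[[73,191,-106],[0,0,-56],1],[[73,191,-106],[0,0,-64],1],[[73,191,-106],[0,0,-72],1],[[73,191,-106],[0,0,-80],1],[[73,191,-106],[0,0,-88],1],[[73,191,-106],[0,0,-96],1],[[73,191,-106],[0,0,-99.6],1],[[73,191,-106],[0,0,-99.6],1],[[73,191,-106],[0,0,-99.6],1]]}}

```text
time: 13.3
ee_pos: [0.631, 0.0972, 0.1093]
tcp_rot: [-180.0, -0.0, 162.8]
wrist_force: [0.5, -0.2, -1.0]
opening: 0.0509
grasp_force: 26.7
```

```bash
python3 go.py 631.5,97,60,163 631.5,97,8.5,163; python3 - <<'E'
from fit import *
for n,s in(("top",35),("side",35)):
    I,D=camera(n); u=proj(n,[[.6315,.097,.05]])[0].astype(int); save(n,I,n+"6.png",(u[0]-s,u[1]-s,u[0]+s,u[1]+s),5.7)
cv2.imwrite("pics/both6.png",np.hstack([cv2.imread("pics/top6.png"),cv2.imread("pics/side6.png")]))
E
```

```text
13.3 [631.   97.2 109.3] [-1.7998e+02 -4.0000e-02  1.6284e+02] open 50.9 q [ 9. 16. 10. 84. -0. 26.]
631.5,97,60,163 [-0.6  0.  49.3] [-0.  -0.  -0.2]
631.5,97,8.5,163 [ -0.6   0.  100.8] [-0.  -0.  -0.2]
```

View pics/both6.png

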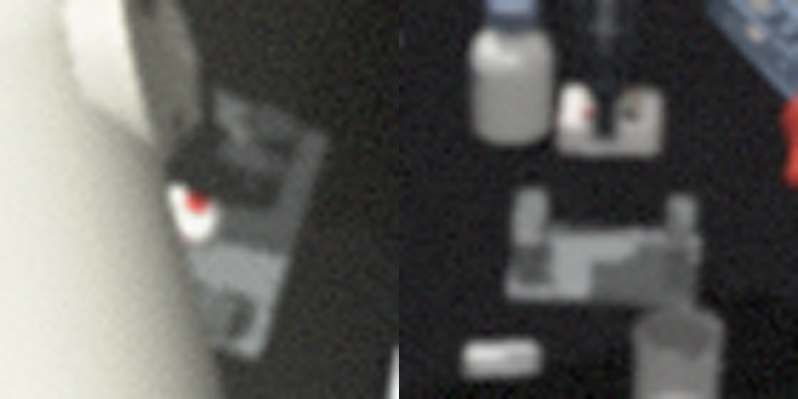

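The side view shows the timer level, spanning 557–663, centred over the well between the posts at 550–668. I'll lower it.

Call:
{"fn": "play_rows", "kwargs": {"increments": [[[0,0,35],[0,0,0],1],[[0,0,65],[0,0,0],1],[[0,0,80],[0,0,0],1],[[0,0,90],[0,0,0],1],[[0,0,96],[0,0,0],1],[[0,0,100],[0,0,0],1],[[0,0,101],[0,0,0],1],[[0,0,101],[0,0,0],1]]}}

```text
time: 14.2
ee_pos: [0.6316, 0.0973, 0.0095]
tcp_rot: [180.0, 0.1, 163.0]
wrist_force: [0.0, -0.2, -0.0]
opening: 0.051
grasp_force: 26.7
```

```bash
python3 go.py
```

```text
14.2 [631.6  97.3   9.5] [1.7997e+02 6.0000e-02 1.6296e+02] open 51.0 q [ 9. 18.  1. 73.  0. 26.]
```

Call:
{"fn": "play_rows", "kwargs": {"increments": [[[0,0,1],[0,0,0],1],[[0,0,1],[0,0,0],0.2],[[0,0,1],[0,0,0],0.2],[[0,0,1],[0,0,0],0.2],[[0,0,1],[0,0,0],0.2],[[0,0,-10],[0,0,0],0.2],[[0,0,-40],[0,0,0],0.2],[[0,0,-80],[0,0,0],0.2],[[0,0,-110],[0,0,0],0.2],[[0,0,-110],[0,0,0],0.2]]}}

```text
time: 15.2
ee_pos: [0.6333, 0.0975, 0.1251]
tcp_rot: [179.8, 0.4, 163.0]
wrist_force: [0.0, 0.6, 0.9]
opening: 0.0687
grasp_force: 0.0
```

```bash
python3 go.py; python3 - <<'E'
from fit import *
I,D=camera("side"); np.savez("side7.npz",I=I,D=D); W=world("side",D)
u=proj("side",[[.6315,.097,.03]])[0].astype(int);save("side",I,"c7.png",(u[0]-35,u[1]-35,u[0]+35,u[1]+35),5.7)
v=proj("side",[[.4536,-.1008,.01]])[0].astype(int);save("side",I,"d7.png",(v[0]-35,v[1]-35,v[0]+35,v[1]+35),5.7)
cv2.imwrite("pics/both7.png",np.hstack([cv2.imread("pics/c7.png"),cv2.imread("pics/d7.png")]))
f=lambda im:cv2.GaussianBlur(im,(0,0),3).max(2)>90
It=np.load("top0.npz")["I"]
for n,im in(("top",It),("side",I)):
    c=proj(n,[[.4536,-.1008,.01]])[0].astype(int); bx=(c[0]-26,c[1]-26,c[0]+26,c[1]+26)
    g=(lambda im:(cv2.GaussianBlur(im,(0,0),3).max(2)>90)&(im[...,1]-im[...,0]<30))
    print(n,*fit(n,im,"marker",bx,(.4536,-.1008),np.radians([-52]),maskf=g))
g=lambda im:cv2.GaussianBlur(im,(0,0),3).min(2)>105
print(fit("side",I,"timer",(u[0]-25,u[1]-20,u[0]+25,u[1]+25),(.6315,.097),np.radians([73]),z=.004,maskf=g))
E
```

```text
15.2 [633.3  97.5 125.1] [179.79   0.43 162.97] open 68.7 q [ 9. 16. 11. 85. -0. 26.]
top [456.59340133 -97.23436721 -52.87842316] 0.8477488151658767
side [453.74960822 -98.73868784 -51.13373974] 0.790424857324033
(array([626.25266189,  87.00590167,  88.72586826]), np.float64(0.6783148903125606))
```

View pics/both7.png

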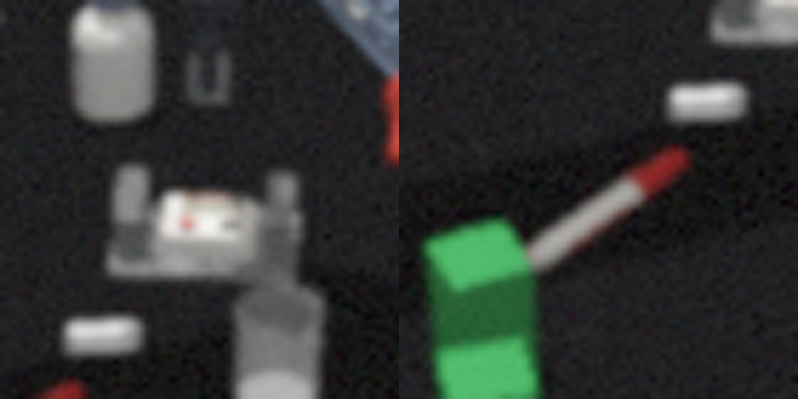

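The left half shows the timer lying in the well between the posts (155–258). Next is the marker.

```bash
python3 go.py 456,-97.7,90,-142.5
```

```text
15.25 [632.5  97.4 122.2] [179.87   0.26 162.96] open 68.4 q [ 9. 16. 11. 85.  0. 26.]
456,-97.7,90,-142.5 [ 111.7 -238.3   31.2] [ -0.    0.3 -54.5]
```

Call:
{"fn": "play_rows", "kwargs": {"increments": [[[112,-238,28],[0,0,-54.5],0.2],[[112,-238,28],[0,0,-54.5],0.2],[[112,-238,28],[0,0,-54.5],0.2],[[112,-238,28],[0,0,-54.5],0.2],[[112,-238,28],[0,0,-54.5],0.2],[[112,-238,28],[0,0,-54.5],0.2],[[112,-238,28],[0,0,-54.5],0.2],[[112,-238,28],[0,0,-54.5],0.2],[[112,-238,28],[0,0,-54.5],0.2],[[112,-238,28],[0,0,-54.5],0.2]]}}

```text
time: 16.25
ee_pos: [0.4545, -0.0972, 0.0904]
tcp_rot: [180.0, -0.0, -142.6]
wrist_force: [-0.1, -0.2, -0.4]
opening: 0.0685
grasp_force: 0.0
```

```bash
python3 go.py 456,-97.7,6.5,-142.5; python3 - <<'E'
from fit import *
I,D=camera("side"); v=proj("side",[[.456,-.098,.03]])[0].astype(int);save("side",I,"d8.png",(v[0]-40,v[1]-45,v[0]+40,v[1]+35),5)
E
```

```text
16.25 [454.5 -97.2  90.4] [ 1.7997e+02 -2.0000e-02 -1.4259e+02] open 68.5 q [-12.  -7. -17.  80.   0. -49.]
456,-97.7,6.5,-142.5 [-0.9 -1.4 83.9] [ 0.  -0.  -0.1]
```

View pics/d8.png

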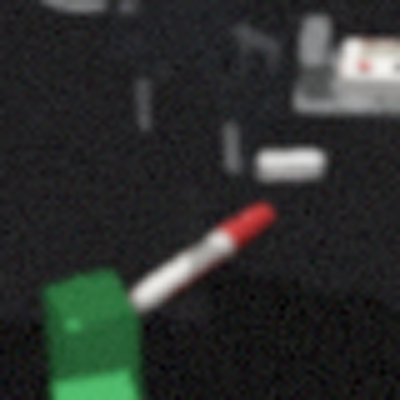

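The fingers, at (144,105) and (233,147), straddle the pen line. I'll descend and grip.

Call:
{"fn": "play_rows", "kwargs": {"increments": [[[-1,-1,40],[0,0,0],0.2],[[-1,-1,65],[0,0,0],0.2],[[-1,-1,77],[0,0,0],0.2],[[-1,-1,84],[0,0,0],0.2],[[-1,-1,84],[0,0,0],0.2],[[-1,-1,84],[0,0,0],1],[[-1,-1,84],[0,0,0],1],[[-1,-1,84],[0,0,0],1],[[-1,-1,84],[0,0,0],1],[[-1,-1,84],[0,0,0],1],[[-1,-1,84],[0,0,0],1],[[-1,-1,84],[0,0,0],1]], "grip_force": 25}}

```text
time: 17.5
ee_pos: [0.4562, -0.0979, 0.0074]
tcp_rot: [-179.9, 0.0, -142.5]
wrist_force: [-1.6, -0.6, 5.9]
opening: 0.0128
grasp_force: 23.3
```

```bash
python3 go.py 631.5,97,110,163
```

```text
17.5 [456.2 -97.9   7.4] [-1.7995e+02  4.0000e-02 -1.4254e+02] open 12.8 q [-12.  -5. -24.  70.  -0. -50.]
631.5,97,110,163 [-257.8   48.  -102.5] [-0.   0.1 54.5]
```

The 12.8 mm opening means the tips grip only the upper chord of the pen. I'll reopen and go 6 mm lower.

Call:
{"fn": "play_rows", "kwargs": {"increments": [[[0,0,0],[0,0,0],0.4],[[0,0,0],[0,0,0],0.4],[[0,0,0],[0,0,0],0.4],[[0,0,0],[0,0,0],0.4],[[0,0,6],[0,0,0],0.4],[[0,0,6],[0,0,0],0.4],[[0,0,6],[0,0,0],1],[[0,0,6],[0,0,0],1],[[0,0,6],[0,0,0],1],[[0,0,6],[0,0,0],1],[[0,0,6],[0,0,0],1],[[0,0,6],[0,0,0],1]]}}

```text
time: 18.7
ee_pos: [0.4559, -0.0978, 0.0009]
tcp_rot: [-180.0, 0.0, -142.5]
wrist_force: [-0.8, -0.1, 1.8]
opening: 0.0143
grasp_force: 24.6
```

Call:
{"fn": "play_rows", "kwargs": {"increments": [[[0,0,0],[0,0,0],0.5],[[0,0,0],[0,0,0],0.5],[[0,0,0],[0,0,0],0.5],[[0,0,2],[0,0,0],0.5],[[0,0,4],[0,0,0],0.5],[[0,0,4],[0,0,0],0.5]]}}

```text
time: 19.3
ee_pos: [0.4555, -0.0977, -0.0037]
tcp_rot: [180.0, -0.0, -142.5]
wrist_force: [-0.9, 0.1, 0.3]
opening: 0.0426
grasp_force: 0.0
```

Call:
{"fn": "play_rows", "kwargs": {"increments": [[[0,0,0],[0,0,0],1],[[0,0,0],[0,0,0],1],[[0,0,0],[0,0,0],1],[[0,0,0],[0,0,0],1],[[0,0,0],[0,0,0],1],[[0,0,0],[0,0,0],1]]}}

```text
time: 19.9
ee_pos: [0.4566, -0.0977, -0.002]
tcp_rot: [-179.9, 0.1, -142.5]
wrist_force: [-1.2, 1.3, 10.4]
opening: 0.0148
grasp_force: 26.1
```

```bash
python3 go.py 631.5,97,110,163;python3 - <<'E'
from fit import *
I,D=camera("side"); v=proj("side",[[.456,-.098,.03]])[0].astype(int);save("side",I,"d9.png",(v[0]-30,v[1]-30,v[0]+30,v[1]+30),7)
E
```

```text
19.9 [456.6 -97.7  -2. ] [-1.7993e+02  9.0000e-02 -1.4252e+02] open 14.8 q [-12.  -4. -25.  69.   0. -50.]
631.5,97,110,163 [-257.5   48.  -111.6] [-0.   0.1 54.5]
```

View pics/d9.png

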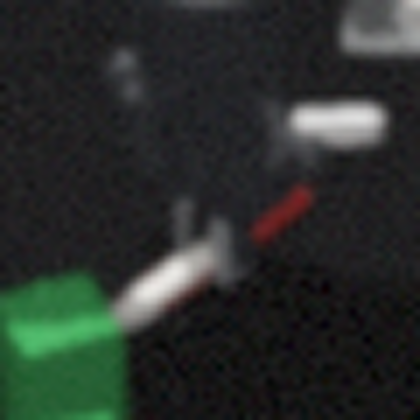

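The pen is held near its middle: finger at (225,250), pen middle around (217,252). I'll lift it and carry it to the caddy.

Call:
{"fn": "play_rows", "kwargs": {"increments": [[[0,0,-30],[0,0,0],1],[[0,0,-70],[0,0,0],1],[[-20,4,-105],[0,0,6],1],[[-60,12,-112],[0,0,12],1],[[-100,19,-112],[0,0,20],1],[[-140,26,-112],[0,0,28],1],[[-180,34,-112],[0,0,36],1],[[-220,41,-112],[0,0,44],1],[[-257.5,48,-112],[0,0,52],1],[[-257.5,48,-112],[0,0,54.5],1],[[-257.5,48,-112],[0,0,54.5],1],[[-257.5,48,-112],[0,0,54.5],1],[[-257.5,48,-112],[0,0,54.5],1]]}}

```text
time: 21.25
ee_pos: [0.6307, 0.0964, 0.109]
tcp_rot: [180.0, 0.0, 163.0]
wrist_force: [0.8, -0.3, 0.1]
opening: 0.0147
grasp_force: 24.5
```

```bash
python3 go.py 631.5,97,50,163 631.5,97,38,163; python3 - <<'E'
from fit import *
for n,s in(("top",35),("side",35)):
    I,D=camera(n); u=proj(n,[[.6315,.097,.07]])[0].astype(int); save(n,I,n+"6.png",(u[0]-s,u[1]-s,u[0]+s,u[1]+s),5.7)
cv2.imwrite("pics/both10.png",np.hstack([cv2.imread("pics/top6.png"),cv2.imread("pics/side6.png")]))
E
```

```text
21.25 [630.7  96.4 109. ] [1.8000e+02 1.0000e-02 1.6299e+02] open 14.7 q [ 9. 16. 10. 84. -0. 26.]
631.5,97,50,163 [-0.6  0.8 59. ] [ 0.  0. -0.]
631.5,97,38,163 [-0.6  0.8 71. ] [ 0.  0. -0.]
```

View pics/both10.png

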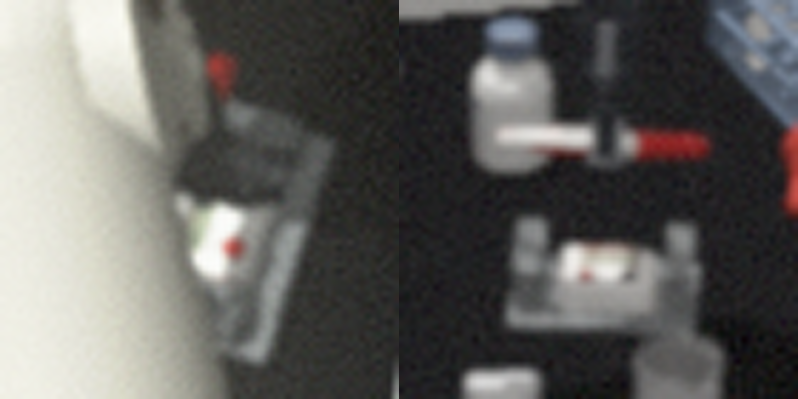

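The pen is level and spans 497–710, centred on the posts at 530–682. I'll lower it and release.

Call:
{"fn": "play_rows", "kwargs": {"increments": [[[-1,1,30],[0,0,0],1],[[-1,1,52],[0,0,0],1],[[-1,1,62],[0,0,0],1],[[-1,1,67],[0,0,0],1],[[-1,1,70],[0,0,0],1],[[-1,1,71],[0,0,0],1],[[-1,1,71],[0,0,0],1]]}}

```text
time: 22.05
ee_pos: [0.6317, 0.0967, 0.0413]
tcp_rot: [-180.0, 0.1, 162.9]
wrist_force: [-13.1, -4.9, 16.7]
opening: 0.0147
grasp_force: 26.8
```

Call:
{"fn": "play_rows", "kwargs": {"increments": [[[0,0,1],[0,0,0],1],[[0,0,1],[0,0,0],1],[[0,0,1],[0,0,0],0.7],[[0,0,1],[0,0,0],0.6],[[0,0,1],[0,0,0],0.5],[[0,0,1],[0,0,0],0.5],[[0,0,1],[0,0,0],0.5],[[0,0,-10],[0,0,0],0.5],[[0,0,-30],[0,0,0],0.5],[[0,0,-70],[0,0,0],0.2],[[0,0,-100],[0,0,0],0],[[0,0,-100],[0,0,0],0]]}}

```text
time: 23.25
ee_pos: [0.6341, 0.098, 0.1439]
tcp_rot: [179.8, 0.4, 163.0]
wrist_force: [0.8, -0.4, -0.3]
opening: 0.0835
grasp_force: 0.0
```

```bash
python3 go.py 615.5,302.5,145,120; python3 - <<'E'
from fit import *
I,D=camera("side"); u=proj("side",[[.6315,.097,.03]])[0].astype(int);save("side",I,"c11.png",(u[0]-40,u[1]-40,u[0]+40,u[1]+40),6)
v=proj("side",[[.615,.303,0.05]])[0].astype(int)
g=lambda im:cv2.GaussianBlur(im,(0,0),3).max(2)>70
print(fit("side",I,"bottle",(v[0]-20,v[1]-28,v[0]+16,v[1]+26),(.615,.303),[0],maskf=g))
E
```

```text
23.25 [634.1  98.  143.9] [179.8    0.41 162.97] open 83.5 q [ 9. 16. 14. 87.  0. 26.]
615.5,302.5,145,120 [ 77.7 190.1  -1. ] [ 0.3  0.3 43. ]
(array([613.06363419, 300.07542022,  10.6721441 ]), np.float64(0.367706730096544))
```

View pics/c11.png

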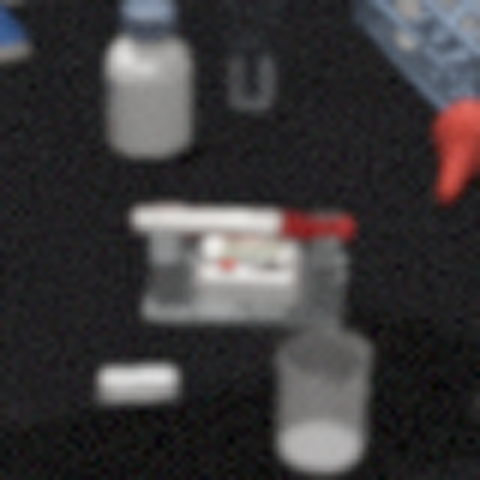

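The pen bridges the posts, spanning 132–355 against posts at 150–345, with the timer beneath it. The bottle is next.

Call:
{"fn": "play_rows", "kwargs": {"increments": [[[78,190,0],[0,0,43],0],[[78,190,0],[0,0,43],0],[[78,190,0],[0,0,43],0],[[78,190,0],[0,0,43],0],[[78,190,0],[0,0,43],0],[[78,190,0],[0,0,43],0],[[78,190,0],[0,0,43],0],[[78,190,0],[0,0,43],0],[[78,190,0],[0,0,43],0]], "grip_force": 40}}

```text
time: 24.2
ee_pos: [0.6136, 0.3008, 0.1378]
tcp_rot: [-180.0, 0.0, 120.0]
wrist_force: [-0.8, 0.1, 0.3]
opening: 0.0854
grasp_force: 0.0
```

```bash
python3 go.py 615.5,302.5,50,120
```

```text
24.2 [613.6 300.8 137.8] [-180.      0.    119.99] open 85.4 q [26. 23. 21. 89. -0. 86.]
615.5,302.5,50,120 [ 0.5  2.5 87.8] [-0.  0. -0.]
```

Call:
{"fn": "play_rows", "kwargs": {"increments": [[[0,2,20],[0,0,0],0],[[0,2,40],[0,0,0],0],[[0,2,58],[0,0,0],0],[[0,2,75],[0,0,0],0],[[0,2,85],[0,0,0],0],[[0,2,88],[0,0,0],0],[[0,2,88],[0,0,0],0]]}}

```text
time: 24.9
ee_pos: [0.6151, 0.3028, 0.0499]
tcp_rot: [-180.0, 0.0, 120.0]
wrist_force: [-0.4, 0.1, 0.5]
opening: 0.0852
grasp_force: 0.0
```

Call:
{"fn": "play_rows", "kwargs": {"increments": [[[0,0,0],[0,0,0],1],[[0,0,0],[0,0,0],1],[[0,0,0],[0,0,0],1],[[0,0,0],[0,0,0],1],[[0,0,0],[0,0,0],1],[[0,0,0],[0,0,0],1]]}}

```text
time: 25.5
ee_pos: [0.6143, 0.3026, 0.0522]
tcp_rot: [-180.0, 0.0, 120.0]
wrist_force: [-9.4, -6.4, 15.0]
opening: 0.0517
grasp_force: 41.5
```

```bash
python3 go.py 438,305.5,90,120
```

```text
25.5 [614.3 302.6  52.2] [-1.7998e+02  3.0000e-02  1.1996e+02] open 51.7 q [26. 24. 13. 79. -0. 86.]
438,305.5,90,120 [  90.6 -151.3  -37.7] [-0.  0. -0.]
```

The opening of 51.7 mm with an upward force means the pads are on the shoulder. I'll reopen and go lower gently.

Call:
{"fn": "play_rows", "kwargs": {"increments": [[[0,0,-2],[0,0,0],0],[[0,0,-2],[0,0,0],0],[[0,0,-2],[0,0,0],0],[[0,0,-2],[0,0,0],0],[[0,0,-2],[0,0,0],0]]}}

```text
time: 26.0
ee_pos: [0.615, 0.3032, 0.0515]
tcp_rot: [-180.0, -0.0, 120.0]
wrist_force: [0.1, -0.3, 0.7]
opening: 0.0856
grasp_force: 0.0
```

```bash
python3 - <<'E'
from fit import *
I,D=camera("side"); o=telemetry.get_obs(); p=o["ee_pos"]*1000; print(p.round(1),o["wrist_force"].round(1))
W=world("side",D)*1000; w=W.reshape(-1,3); c=I.reshape(-1,3).astype(int)
d=w[:,:2]-p[:2]; a=d@[np.cos(np.radians(30)),np.sin(np.radians(30))]; b=d@[-.5,.866]
for nm,s in(("neg",(a<-40)&(a>-62)),("pos",(a>40)&(a<62)),("mid",abs(a)<40)):
    s=s&(abs(b)<32)&(w[:,2]>6)&(w[:,2]<200); print(nm,[(z,int((s&(w[:,2]>=z)&(w[:,2]<z+6)).sum()),c[s&(w[:,2]>=z)&(w[:,2]<z+6)].mean(0).round().tolist() if (s&(w[:,2]>=z)&(w[:,2]<z+6)).any() else 0) for z in range(6,160,6)])
E
```

```text
[615.  303.2  51.5] [ 0.3 -0.3  0.4]
neg [(6, 0, 0), (12, 0, 0), (18, 0, 0), (24, 0, 0), (30, 0, 0), (36, 0, 0), (42, 0, 0), (48, 0, 0), (54, 0, 0), (60, 1, [115.0, 113.0, 114.0]), (66, 3, [60.0, 59.0, 61.0]), (72, 8, [80.0, 82.0, 83.0]), (78, 8, [68.0, 70.0, 73.0]), (84, 5, [70.0, 70.0, 72.0]), (90, 11, [58.0, 59.0, 61.0]), (96, 5, [56.0, 57.0, 60.0]), (102, 3, [44.0, 46.0, 48.0]), (108, 6, [40.0, 39.0, 42.0]), (114, 8, [36.0, 36.0, 40.0]), (120, 4, [32.0, 34.0, 37.0]), (126, 8, [37.0, 38.0, 41.0]), (132, 4, [49.0, 49.0, 53.0]), (138, 0, 0), (144, 1, [36.0, 38.0, 41.0]), (150, 4, [41.0, 40.0, 44.0]), (156, 3, [46.0, 48.0, 53.0])]
pos [(6, 0, 0), (12, 0, 0), (18, 0, 0), (24, 0, 0), (30, 0, 0), (36, 0, 0), (42, 0, 0), (48, 0, 0), (54, 0, 0), (60, 1, [42.0, 43.0, 47.0]), (66, 4, [39.0, 39.0, 42.0]), (72, 0, 0), (78, 8, [52.0, 53.0, 55.0]), (84, 4, [40.0, 40.0, 42.0]), (90, 6, [54.0, 55.0, 56.0]), (96, 7, [63.0, 63.0, 65.0]), (102, 5, [58.0, 57.0, 58.0]), (108, 6, [45.0, 46.0, 47.0]), (114, 8, [36.0, 37.0, 41.0]), (120, 2, [37.0, 40.0, 40.0]), (126, 1, [82.0, 81.0, 79.0]), (132, 5, [62.
[... 264 characters left out ...]
133.0]), (30, 17, [129.0, 129.0, 127.0]), (36, 17, [135.0, 134.0, 132.0]), (42, 18, [128.0, 127.0, 127.0]), (48, 12, [136.0, 135.0, 134.0]), (54, 21, [145.0, 145.0, 143.0]), (60, 18, [161.0, 160.0, 158.0]), (66, 24, [160.0, 159.0, 157.0]), (72, 24, [140.0, 140.0, 138.0]), (78, 13, [93.0, 94.0, 97.0]), (84, 13, [76.0, 80.0, 86.0]), (90, 18, [62.0, 66.0, 75.0]), (96, 27, [71.0, 77.0, 89.0]), (102, 8, [74.0, 80.0, 90.0]), (108, 1, [101.0, 100.0, 97.0]), (114, 4, [44.0, 46.0, 48.0]), (120, 6, [42.0, 44.0, 46.0]), (126, 15, [53.0, 54.0, 55.0]), (132, 25, [49.0, 49.0, 52.0]), (138, 19, [41.0, 42.0, 44.0]), (144, 18, [37.0, 38.0, 41.0]), (150, 19, [37.0, 38.0, 41.0]), (156, 26, [34.0, 35.0, 38.0])]
```

Open tips are at z≈66 and the body starts at about 124, so reported z is about 19 mm below the true grasp point. Lowering by 16 mm leaves about 6 mm above the cap.

Call:
{"fn": "play_rows", "kwargs": {"increments": [[[0,0,6],[0,0,0],0],[[0,0,11],[0,0,0],0],[[0,0,15],[0,0,0],0],[[0,0,16],[0,0,0],0],[[0,0,16],[0,0,0],0]]}}

```text
time: 26.55
ee_pos: [0.6149, 0.3031, 0.0353]
tcp_rot: [-180.0, -0.0, 120.0]
wrist_force: [0.2, -0.0, -0.1]
opening: 0.0853
grasp_force: 0.0
```

Call:
{"fn": "play_rows", "kwargs": {"increments": [[[0,0,0],[0,0,0],1],[[0,0,0],[0,0,0],1],[[0,0,0],[0,0,0],1],[[0,0,0],[0,0,0],1],[[0,0,0],[0,0,0],1],[[0,0,0],[0,0,0],1]]}}

```text
time: 27.15
ee_pos: [0.6152, 0.3032, 0.0364]
tcp_rot: [180.0, 0.0, 120.0]
wrist_force: [-2.6, -1.8, 5.6]
opening: 0.0535
grasp_force: 42.8
```

```bash
python3 go.py 438,305.5,75,120
```

```text
27.15 [615.2 303.2  36.4] [1.7996e+02 1.0000e-02 1.1996e+02] open 53.5 q [26. 24. 12. 78. -0. 86.]
438,305.5,75,120 [  90.5 -152.3  -38.7] [ 0.  0. -0.]
```

Call:
{"fn": "play_rows", "kwargs": {"increments": [[[0,0,-20],[0,0,0],1],[[0,0,-35],[0,0,0],1],[[10,-17,-39],[0,0,0],1],[[30,-50,-39],[0,0,0],1],[[50,-84,-39],[0,0,0],1],[[70,-118,-39],[0,0,0],1],[[85,-143,-39],[0,0,0],1],[[90.5,-152,-39],[0,0,0],1],[[90.5,-152,-39],[0,0,0],1],[[90.5,-152,-39],[0,0,0],1],[[90.5,-152,-39],[0,0,0],1]]}}

```text
time: 28.25
ee_pos: [0.4392, 0.3057, 0.0748]
tcp_rot: [180.0, 0.0, 119.9]
wrist_force: [-0.2, 0.3, -2.5]
opening: 0.0537
grasp_force: 43.1
```

```bash
python3 go.py 438,305.5,41,120; cat > b.py <<'E'
from fit import *
# bottle axis from side-camera depth: circle fit (r=28) per height slice on bright pixels
from scipy.optimize import least_squares
import sys; x0=eval(sys.argv[1]); lo,hi=eval(sys.argv[2])
W=np.nanmedian([world("side",camera("side")[1]) for _ in range(4)],0)*1000; I,_=camera("side"); w=W.reshape(-1,3); g=I.reshape(-1,3).max(1)
s0=(g>95)&(np.hypot(w[:,0]-x0[0],w[:,1]-x0[1])<45)
print("zmin/max bright",np.percentile(w[s0&(w[:,2]>2)][:,2],[1,99]).round())
for a in range(lo,hi,15):
    q=w[s0&(w[:,2]>=a)&(w[:,2]<a+15)]
    if len(q)>15:
        r=least_squares(lambda c:np.hypot(q[:,0]-c[0],q[:,1]-c[1])-28,x0,loss="soft_l1",f_scale=2); print(a,len(q),r.x.round(1),"midcol",((np.percentile(q[:,0],3)+np.percentile(q[:,0],97))/2).round(1))
E
python3 b.py 438,305.5 45,120
```

```text
28.25 [439.2 305.7  74.8] [179.97   0.   119.93] open 53.7 q [35.  3. -9. 78. -0. 95.]
438,305.5,41,120 [ 0.4 -1.1 33.8] [ 0.   0.  -0.1]
zmin/max bright [  3. 560.]
45 43 [441.2 302.8] midcol 438.8
60 44 [441.6 303.3] midcol 438.9
75 49 [441.  302.9] midcol 442.3
90 53 [440.7 304.9] midcol 445.3
105 51 [441.3 313.9] midcol 442.7
```

The bottle is upright in the grip and centred on the TCP. I'll lower it.

Call:
{"fn": "play_rows", "kwargs": {"increments": [[[0,-1,15],[0,0,0],1],[[0,-1,25],[0,0,0],1],[[0,-1,30],[0,0,0],1],[[0,-1,33],[0,0,0],1],[[0,-1,34],[0,0,0],1],[[0,-1,34],[0,0,0],1]]}}

```text
time: 29.1
ee_pos: [0.4373, 0.3052, 0.0408]
tcp_rot: [180.0, -0.0, 120.0]
wrist_force: [0.3, -0.9, -1.5]
opening: 0.0538
grasp_force: 43.1
```

Call:
{"fn": "play_rows", "kwargs": {"increments": [[[0,0,1],[0,0,0],1],[[0,0,1],[0,0,0],1],[[0,0,1],[0,0,0],0],[[0,0,1],[0,0,0],0],[[0,0,1],[0,0,0],0],[[0,0,1],[0,0,0],0],[[0,0,1],[0,0,0],0],[[0,0,-20],[0,0,0],0],[[0,0,-60],[0,0,0],0],[[0,0,-100],[0,0,0],0],[[0,0,-130],[0,0,0],0],[[0,0,-130],[0,0,0],0]]}}

```text
time: 30.3
ee_pos: [0.4387, 0.3062, 0.1755]
tcp_rot: [179.6, -0.0, 120.0]
wrist_force: [-0.6, 0.4, 0.1]
opening: 0.0853
grasp_force: 0.0
```

```bash
python3 go.py 250,-400,230,24; python3 b.py 438,305.5 16,76; python3 - <<'E'
from fit import *
I,D=camera("side"); W=np.nanmedian([world("side",camera("side")[1]) for _ in range(4)],0)*1000; w=W.reshape(-1,3); c=I.reshape(-1,3).astype(int)
d=w[:,:2]-[631.5,97]; e=np.array([np.cos(np.radians(-17)),np.sin(np.radians(-17))]); a=d@e; b=d@[-e[1],e[0]]
s=(abs(a)<85)&(abs(b)<30)&(w[:,2]>44)&(w[:,2]<75)&(c.max(1)>80)
q=w[s]; print("pen n",s.sum(),"a range",np.percentile(a[s],[2,50,98]).round(),"z top by a",[(k,np.percentile(w[s&(a>k)&(a<k+30)][:,2],80).round(1)) for k in(-70,-40,-10,20,40) if (s&(a>k)&(a<k+30)).any()],"slope",np.degrees(np.polyfit(a[s],b[s],1)[0]).round(1))
t=(abs(a)<36)&(abs(b)<32)&(w[:,2]>14)&(w[:,2]<34)&(c.min(1)>110); print("timer a",np.percentile(a[t],[2,98]).round(),"z",np.percentile(w[t][:,2],[50,90]).round())
d=w[:,:2]-[641,-271]; s=(np.hypot(*d.T)<36)&(w[:,2]>25)&(w[:,2]<95); print("carton z",np.percentile(w[s][:,2],[90,98]).round(),"top mean",w[s&(w[:,2]>72)].mean(0).round())
E
```

```text
30.3 [438.7 306.2 175.5] [ 1.7960e+02 -4.0000e-02  1.1997e+02] open 85.3 q [35.  2.  1. 89.  0. 95.]
250,-400,230,24 [-517.5 -515.8  -58.4] [ 0.3 -0.4 96. ]
zmin/max bright [  5. 542.]
16 45 [439.6 301.9] midcol 437.5
31 43 [439.6 302.9] midcol 437.2
46 47 [439.2 303.1] midcol 437.8
61 65 [439.8 307.5] midcol 438.8
pen n 143 a range [-68.  -2.  58.] z top by a [(-70, np.float64(52.5)), (-40, np.float64(53.8)), (-10, np.float64(54.4)), (20, np.float64(52.8)), (40, np.float64(52.2))] slope 0.1
timer a [-29.  32.] z [21. 24.]
carton z [78. 79.] top mean [ 638. -276.   77.]
```

```bash
python3 - <<'E'
from fit import *
I,D=camera("top"); c=proj("top",[[.641,-.271,.05]])[0].astype(int)
W=np.nanmedian([world("top",camera("top")[1]) for _ in range(4)],0)*1000; w=W.reshape(-1,3)
s=(np.hypot(w[:,0]-641,w[:,1]+271)<45)&(w[:,2]>65)&(w[:,2]<95); print("carton top",w[s].mean(0).round(1),cv2.minAreaRect(w[s][:,:2].astype(np.float32)))
s=(np.hypot(w[:,0]-641,w[:,1]+271)<60)&(w[:,2]>8)&(w[:,2]<20); print("rim",cv2.minAreaRect(w[s][:,:2].astype(np.float32)))
E
```

```text
carton top [ 640.  -268.9   79.1] ((641.1416625976562, -269.48419189453125), (44.92532730102539, 45.826847076416016), 63.40458297729492)
rim ((639.7808837890625, -269.5914611816406), (76.61653137207031, 76.84388732910156), 66.19236755371094)
```

Everything is in place: the carton is within 2 mm of the nest centre and the robot is clear. I'll hand it in.

```bash
python3 -c "
from workcell import workorder; print(workorder.job_done())"
```

```text
the job is handed in; nothing more can be done
None
```

The job is handed in (no verdict came back): carton and bottle are in their nests, the timer is in the caddy well with the pen across the posts, all by camera checks; the arm stayed clear of the beaker and glass cell, whose final positions I did not measure.

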